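# Find the full electrode bottle by its weight and lock it in the holder

## Robot

A 7-joint arm with a two-finger parallel gripper is mounted at the origin on the work surface. World frame = base frame: x ahead of the robot, y to its left, z up, the work surface at z = 0. Lengths are in m, angles in rad, forces in N, time in s.
With the tool pointing down it reaches from about 0.4 to 0.9 m from the base axis. Payload 5.6 kg.
Tool frame: the origin (TCP) lies midway between the tips of the shut fingers; the grasp point (between the pads) lies 19 mm behind it; z points along the fingers, y is the line along which they close (so a half turn about z gives the same grasp; the last joint's range is limited). The gripper opens to 92 mm and grips with 3 to 60 N. Pads are 20 mm wide; open, the fingers measure 128 mm over their backs; the gripper's body (75 mm by 189 mm) begins 69 mm behind the grasp point.
Start: joints at [1.283, 0.468, -0.012, 1.603, 0.006, 1.071, -0.056], TCP at [0.157, -0.631, 0.215] pointing down, gripper open.
Joint ranges: [-2.53, 2.53], [-0.31, 2.02], [-1.57, 1.55], [0.28, 2.44], [-1.29, 4.43], [0.15, 1.84], [-2.92, 2.92]. Speed limits (rad/s): [2.57, 2.57, 3.14, 3.14, 3.14, 3.14, 3.14].

## Interface

Orientations are given as a 3x3 rotation matrix whose columns are the frame's x, y, z axes.
In Python, from station import env, effector, solver, viewer, workorder, search_frame, tip_of gives the robot as it stands. Calls block until the motion is done:
- env.reach(position, orientation): joint-space move of the TCP to a pose.
- env.movel(position, frame=None, rate=0.15): straight line of the TCP; frame=None keeps the orientation; rate is the mean speed in m/s.
- env.goto_joints(angles): joint-space move.
- effector.release() and effector.grasp(squeeze=None): open the fingers fully, or close them until they stop; squeeze is the grip in N (None keeps the last).
- env.pause(seconds).
- solver.inverse_kinematics(position, orientation): joint angles nearest the present ones, or None.
- env.sense(): the state.
- viewer.read_camera(name): name is "side" or "top" or "wrist"; returns (picture, depth): 400x640x3 uint8, red, green, blue; 400x640 float32, m along the optical axis (not along the pixel's ray), 0 where there is no reading.
- viewer.camera_info(name): a dict with "intrinsics" (3x3 intrinsics, pixels), "eye" and "rotation" of the camera in the world; the wrist camera has in their place "T_tool_cam" (4x4, takes a point from camera to tool coordinates, whose origin is the TCP and whose axes are the flange's). Camera axes: x right, y up, looking along -z (the intrinsics and any distortion apply to the point x, -y, -z); pixel columns grow to the right and rows downward; lengths in m; the calibration is good to about 2 mm. A picture is of the moment at which its call begins: read the wrist's pose just before it. camera_info takes no time and is no camera call.
A pose or a line that the arm cannot do raises env.PlanningError and nothing moves.
- workorder.finish_job(): hands the job in; it is judged then, once.
Trained networks look in the newest picture that a camera, given by its name, has taken for a name from the list of things; names that differ only in an ending like _2 or _b are one class to them, and where a whole thing is asked for, a point or a joint stands for the part that bears it (a point fixed in the world has none). Each returns a list of dicts, best first, with "score" (0 to 1); they miss things now and then, are a little off and sometimes report something else, mostly with a low value. They report only what shows in the picture. A call takes as long as a camera call. They do not tell look-alikes from the thing itself.
- search_frame(camera, name): "at" ([x, y, z] in m, in world coordinates, good to about 4 mm: the middle of the surface that is visible of it).
- tip_of(camera, name): "at" ([x, y, z] in m, in world coordinates, good to about 4 mm: a listed point, or the origin of a listed thing).
The state is a dict: "t": time; "joint_positions": joint angles; "joint_velocities": joint speeds; "tau": joint torques, N m; "ee_pos": TCP position; "tcp_rot": TCP orientation; "wrist_force": force on the tool from outside, world axes, zero at the start; "moment": the same for the moment, N m; "gripper_width": finger opening in m; "grasp_force": force on a finger pad.
Only numpy, scipy, OpenCV 4.12 (cv2) and the standard library are available. Lean on these libraries where they do the work, as an engineer would, in place of code of your own. Each camera call takes 0.05 s, during which the arm holds its last target. There are 200 camera calls.

## Task

Only one of the three identical sealed bottles is still full of graphite rods: find it by lifting, set it gently, upright, in the foot of the bottle holder and let go. Then swing the holder's retaining arm fully round to its stop over the cap. Leave the two empty bottles standing upright on the table, and do not disturb the meter, the screwdriver or the beaker.

Things in the scene. Friction and masses are not known exactly. Their poses are not given: they have to be found in the camera images.
- bottle_a_mid (a point): One of three identical upright, sealed, opaque white bottles with red caps. Body 68 mm in diameter up to 107 mm above the foot, a shoulder narrowing to a 28 mm neck at 129 mm, then the ribbed cap, 38 mm in diameter, from 132 to 168 mm above the foot. The point is the bottle's centre, 84 mm above the foot; z up its axis.
- bottle_b_mid (a point): Another of the three bottles, outwardly identical to bottle_a: same sizes, point 84 mm above the foot, and just as likely the full one (see bottle_a).
- bottle_c_mid (a point): Another of the three bottles, outwardly identical to bottle_a: same sizes, point 84 mm above the foot, and just as likely the full one (see bottle_a).
- bottle_a: The same bottle as bottle_a_mid; origin at the centre of its underside, z up its axis. Which bottle is full varies, and neither looks nor letter tell: the full one, packed with graphite rods, weighs 470 to 650 g, an empty one 130 to 180 g. The contents can shift a few mm.
- bottle_b: The same bottle as bottle_b_mid; origin at the centre of its underside, z up its axis.
- bottle_c: The same bottle as bottle_c_mid; origin at the centre of its underside, z up its axis.
- holder: Aluminium bottle holder fixed to the table: a foot 100 x 100 mm, 8 mm thick, with a rim (84 x 84 mm inside, top 28 mm above the table), and a steel post 18 mm thick, 183 mm tall, 85 mm from the foot's middle on the holder's -y side, carrying the retaining arm (keeper). Origin on the table under the foot's middle; x, y along the foot's sides, z up.
- holder_seat (a point): Middle of the holder's foot, on its top face (8 mm above the table), where the bottle's foot stands; axes as the holder's.
- keeper (a joint): Angle (rad) of the retaining arm, a steel bar 24 mm wide, 6 mm thick, turning level on the post, underside 183 mm above the table. 0: at its stop over the seat, along the holder's +y, 7 mm above the cap of a standing bottle; grows anticlockwise from above, to 1.9; at 1.57 along the holder's -x. Starts open at 1.15 to 1.55. Light friction (under 1 N at the peg); stays where left.
- keeper_grip (a point): On the axis of the upright black peg near the end of the retaining arm, by which the arm is pushed or held: 14 mm in diameter, from 189 to 229 mm above the table, 120 mm from the pivot; the point is 211 mm above the table.
- keeper_pivot (a point): On the vertical axis about which the retaining arm turns, 183 mm above the table.
- meter: Bystander: black hand-held meter 70 x 110 x 28 mm lying on the table; origin at the centre of its underside.
- screwdriver_grip (a point): Bystander: screwdriver 190 mm long lying on the table near the robot, at the point on its handle.
- beaker: Bystander: empty glass beaker 70 mm wide and 90 mm high; origin at the centre of its underside.
Not all that is in view belongs to the job. Leave any pink or turquoise look-alike of the bottle_c alone.

How it is judged:
On the way, in this order (a step that is already met when the one before it is completed fails the run):
1. the full bottle stands upright in the holder's foot, let go (((contact force between holder and bottle_a above 3 N and horizontal distance between bottle_a_mid and holder_seat below 0.015 m and height (world z) of bottle_a_mid between 0.086 and 0.098 m and angle between bottle_a_mid's own z axis and vertical below 0.1 rad and contact force between the fingers and bottle_a below 0.3 N) or (contact force between holder and bottle_b above 3 N and horizontal distance between bottle_b_mid and holder_seat below 0.015 m and height (world z) of bottle_b_mid between 0.086 and 0.098 m and angle between bottle_b_mid's own z axis and vertical below 0.1 rad and contact force between the fingers and bottle_b below 0.3 N) or (contact force between holder and bottle_c above 3 N and horizontal distance between bottle_c_mid and holder_seat below 0.015 m and height (world z) of bottle_c_mid between 0.086 and 0.098 m and angle between bottle_c_mid's own z axis and vertical below 0.1 rad and contact force between the fingers and bottle_c below 0.3 N))), for 0.2 s.
2. the retaining arm is swung over the cap to its stop (value of joint keeper below 0.12 rad), for 0.2 s.
At the end, for the whole second after the job is handed in: Full bottle upright (0.1 rad), still and released in the holder, axis within 15 mm of its middle, over 3 N resting on it; retaining arm within 0.12 rad of its stop; both empty bottles upright (0.1 rad) and still on the table, over 70 mm from the holder's middle (value of joint keeper below 0.12 rad and (((contact force between holder and bottle_a above 3 N and horizontal distance between bottle_a_mid and holder_seat below 0.015 m and height (world z) of bottle_a_mid between 0.086 and 0.098 m and angle between bottle_a_mid's own z axis and vertical below 0.1 rad and contact force between the fingers and bottle_a below 0.3 N) and (height (world z) of bottle_b_mid between 0.078 and 0.0875 m and angle between bottle_b_mid's own z axis and vertical below 0.1 rad and horizontal distance between bottle_b_mid and holder_seat above 0.07 m) and (height (world z) of bottle_c_mid between 0.078 and 0.0875 m and angle between bottle_c_mid's own z axis and vertical below 0.1 rad and horizontal distance between bottle_c_mid and holder_seat above 0.07 m)) or ((contact force between holder and bottle_b above 3 N and horizontal distance between bottle_b_mid and holder_seat below 0.015 m and height (world z) of bottle_b_mid between 0.086 and 0.098 m and angle between bottle_b_mid's own z axis and vertical below 0.1 rad and contact force between the fingers and bottle_b below 0.3 N) and (height (world z) of bottle_a_mid between 0.078 and 0.0875 m and angle between bottle_a_mid's own z axis and vertical below 0.1 rad and horizontal distance between bottle_a_mid and holder_seat above 0.07 m) and (height (world z) of bottle_c_mid between 0.078 and 0.0875 m and angle between bottle_c_mid's own z axis and vertical below 0.1 rad and horizontal distance between bottle_c_mid and holder_seat above 0.07 m)) or ((contact force between holder and bottle_c above 3 N and horizontal distance between bottle_c_mid and holder_seat below 0.015 m and height (world z) of bottle_c_mid between 0.086 and 0.098 m and angle between bottle_c_mid's own z axis and vertical below 0.1 rad and contact force between the fingers and bottle_c below 0.3 N) and (height (world z) of bottle_a_mid between 0.078 and 0.0875 m and angle between bottle_a_mid's own z axis and vertical below 0.1 rad and horizontal distance between bottle_a_mid and holder_seat above 0.07 m) and (height (world z) of bottle_b_mid between 0.078 and 0.0875 m and angle between bottle_b_mid's own z axis and vertical below 0.1 rad and horizontal distance between bottle_b_mid and holder_seat above 0.07 m))) and linear speed of each of bottle_a, bottle_b, bottle_c below 0.02 m/s); the robot touches nothing.
It fails at once if a bottle is knocked over (tilted by more than 0.6 rad) (angle between any of bottle_a_mid, bottle_b_mid, bottle_c_mid's own z axis and vertical above 0.6 rad).
It fails at once if a bottle is slammed or dropped into the holder (over 60 N) (contact force between holder and bottle_a above 60 N or contact force between holder and bottle_b above 60 N or contact force between holder and bottle_c above 60 N).
It fails at once if the meter, screwdriver or beaker is moved by more than 30 mm (distance of any of meter, screwdriver_grip, beaker from where it was at the start of the episode above 0.03 m).
It also fails if it takes over 72 s, if anything falls off the work surface, if the arm or the gripper's body presses on something with over 40 N, if the wrist force passes 120 N, or if a joint passes its speed limit or range.

## Working session

There is one attempt and no reset: what is moved stays moved. The work goes in short steps, each a Python script; the robot and the scene stay as the last script left them, time stands still between calls to the robot, and variables do not carry over. Pictures are saved under pics/ and viewed, at most 10 in all, crops included, and the job is handed in when it is done.

```bash
ls; mkdir -p pics; python3 - <<'E'
from station import *
import cv2,numpy as np
s=env.sense();print(s['t'],s['ee_pos'],s['tcp_rot'],s['wrist_force'])
ims=[]
for c in("top","side"):
    p,d=viewer.read_camera(c);cv2.imwrite(f'pics/{c}0.png',p[:,:,::-1])
    i=viewer.camera_info(c);print(c,np.round(i['eye'],3),np.round(i['rotation'],2).tolist())
    for n in("bottle_a","bottle_a_mid","holder","holder_seat","keeper_grip","keeper_pivot","meter","screwdriver_grip","beaker"):
        print(n,[(round(r['score'],2),np.round(r['at'],3).tolist()) for r in tip_of(c,n)])
E
```

```text
pics
0.0 [ 0.15733249 -0.63006381  0.21363673] [[ 9.70197805e-01  2.42313676e-01 -5.49124978e-04]
 [ 2.42314267e-01 -9.70196335e-01  1.69314363e-03]
 [-1.22487185e-04 -1.77574505e-03 -9.99998416e-01]] [-0.19264233  0.02789636  0.42442085]
top [0.395 0.012 0.977] [[0.01, 0.98, -0.19], [-1.0, 0.0, -0.04], [-0.04, 0.19, 0.98]]
bottle_a [(0.85, [0.666, 0.368, 0.005]), (0.84, [0.594, 0.241, 0.003]), (0.62, [0.601, 0.013, -0.002]), (0.55, [0.477, 0.136, 0.003])]
bottle_a_mid [(0.95, [0.47, 0.143, 0.083])]
holder [(0.69, [0.569, -0.192, 0.001])]
holder_seat [(0.91, [0.569, -0.19, 0.006])]
keeper_grip [(0.82, [0.462, -0.271, 0.209])]
keeper_pivot [(0.81, [0.579, -0.278, 0.184]), (0.41, [0.785, 0.104, 0.001])]
meter [(0.62, [0.783, 0.102, -0.001])]
screwdriver_grip [(0.89, [0.377, 0.032, 0.013])]
beaker [(0.79, [0.444, 0.361, -0.002]), (0.42, [0.59, 0.246, 0.003])]
side [0.444 0.829 0.909] [[-0.98, 0.13, -0.12], [-0.17, -0.67, 0.72], [0.02, 0.73, 0.68]]
bottle_a [(0.95, [0.707, 0.241, -0.0]), (0.94, [0.667, 0.37, 0.001]), (0.71, [0.478, 0.139, -0.002]), (0.7, [0.594, 0.241, 0.001]), (0.63, [0.6, 0.012, 0.002]), (0.41, [0.477, 0.138, 0.081])]
bottle_a_mid [(0.62, [0.48, 0.138, 0.081]), (0.49, [0.602, 0.018, 0.084])]
holder [(0.89, [0.572, -0.185, -0.004])]
holder_seat [(0.57, [0.57, -0.19, 0.006])]
keeper_grip [(0.71, [0.373, 0.031, 0.013])]
keeper_pivot [(0.83, [0.583, -0.276, 0.185])]
meter [(0.88, [0.783, 0.096, -0.003])]
screwdriver_grip [(0.86, [0.371, 0.029, 0.012]), (0.19, [0.599, 0.012, 0.0])]
beaker [(0.85, [0.449, 0.354, -0.002])]
```

View pics/top0.png

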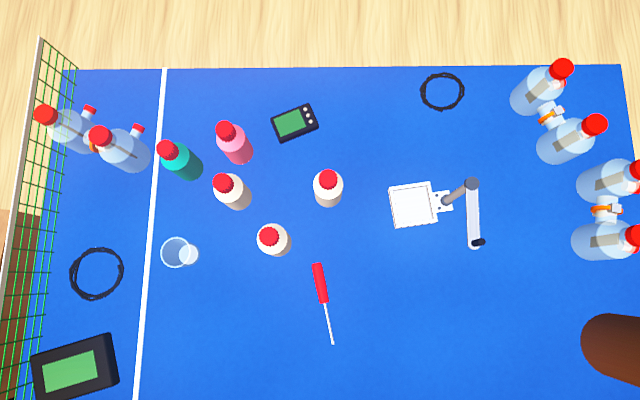

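View pics/side0.png

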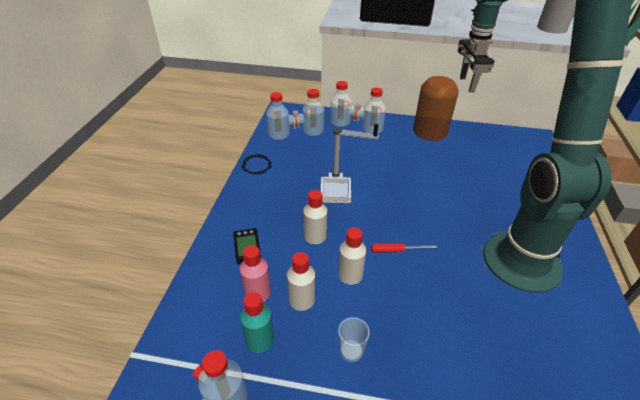

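The white bottles stand at px (328,187), (273,240) and (232,190) in the top view. Pink (235,143) and turquoise (180,160) are the decoys. The holder is at (412,205), with the keeper peg at (477,242). Next I'll refine the positions from depth.

```bash
cat > h.py <<'E'
from station import *
import numpy as np,cv2
def cloud(c):
    s=env.sense();p,d=viewer.read_camera(c);i=viewer.camera_info(c);K=np.array(i['intrinsics'])
    v,u=np.indices(d.shape)
    X=np.stack([(u-K[0,2])/K[0,0]*d,-(v-K[1,2])/K[1,1]*d,-d],-1)
    if c=='wrist':
        T=np.array(i['T_tool_cam']);X=X@T[:3,:3].T+T[:3,3];R,e=np.array(s['tcp_rot']),np.array(s['ee_pos'])
    else: R,e=np.array(i['rotation']),np.array(i['eye'])
    X=X@R.T+e;X[d<=0]=np.nan
    return p.astype(int),X
def near(X,xy,r,z0,z1):
    return (np.hypot(X[...,0]-xy[0],X[...,1]-xy[1])<r)&(X[...,2]>z0)&(X[...,2]<z1)
def down(a): # tool down, closing axis along world angle a
    y=np.array([np.cos(a),np.sin(a),0]);z=np.array([0,0,-1.]);return np.stack([np.cross(y,z),y,z],1)
E
python3 - <<'E'
from h import *
for k in("top","side"):
    p,X=cloud(k); print(k,viewer.camera_info(k).keys())
    for b in((.601,.013),(.477,.138),(.594,.241)):
        m=near(X,b,.035,.155,.19);q=X[m];c=cv2.minEnclosingCircle(q[q[:,2]>.164][:,:2].astype(np.float32))
        print(b,len(q),np.round(np.median(q,0),3),q[:,2].max().round(3),np.round(c[0],3),round(c[1],4))
    for z0,z1 in((.022,.034),):
        q=X[near(X,(.57,-.19),.085,z0,z1)];r=cv2.minAreaRect(q[:,:2].astype(np.float32));print('rim',len(q),r)
    q=X[near(X,(.462,-.271),.03,.216,.24)];print('peg',len(q),np.median(q,0).round(4), q.min(0).round(3),q.max(0).round(3))
    q=X[near(X,(.58,-.277),.03,.18,.2)];print('piv',len(q),np.median(q,0).round(4))
for b in((.601,.013),(.477,.138),(.594,.241)):
  for a in(0,.8,1.57,-.8):
    print(b,a,[None if (j:=solver.inverse_kinematics([*b,z],down(a))) is None else round(float(j[6]),2) for z in(.13,.36)])
E
```

```text
top dict_keys(['intrinsics', 'eye', 'rotation'])
(0.601, 0.013) 275 [0.599 0.017 0.166] 0.171 [0.599 0.017] 0.0193
(0.477, 0.138) 293 [0.477 0.138 0.166] 0.17 [0.478 0.138] 0.0193
(0.594, 0.241) 285 [0.591 0.24  0.166] 0.171 [0.591 0.242] 0.02
rim 548 ((0.5721966028213501, -0.20556271076202393), (0.10022242367267609, 0.13536053895950317), 8.633777618408203)
peg 58 [ 0.4617 -0.2674  0.2271] [ 0.456 -0.275  0.216] [ 0.469 -0.263  0.231]
piv 290 [ 0.5738 -0.2717  0.1897]
side dict_keys(['intrinsics', 'eye', 'rotation'])
(0.601, 0.013) 147 [0.598 0.022 0.166] 0.17 [0.6   0.015] 0.0202
(0.477, 0.138) 187 [0.477 0.144 0.166] 0.171 [0.477 0.14 ] 0.0217
(0.594, 0.241) 217 [0.589 0.246 0.167] 0.171 [0.591 0.243] 0.0202
rim 229 ((0.5712751746177673, -0.20444241166114807), (0.0986265018582344, 0.13827994465827942), 8.579141616821289)
peg 21 [ 0.4612 -0.2666  0.2262] [ 0.455 -0.274  0.218] [ 0.468 -0.261  0.23 ]
piv 80 [ 0.5744 -0.2683  0.1891]
(0.601, 0.013) 0 [-0.43, -0.29]
(0.601, 0.013) 0.8 [0.32, 0.49]
(0.601, 0.013) 1.57 [1.07, 1.18]
(0.601, 0.013) -0.8 [-1.18, -1.07]
(0.477, 0.138) 0 [-1.01, -0.63]
(0.477, 0.138) 0.8 [-0.21, 0.08]
(0.477, 0.138) 1.57 [0.61, 0.76]
(0.477, 0.138) -0.8 [-1.7, -1.36]
(0.594, 0.241) 0 [-1.06, -0.8]
(0.594, 0.241) 0.8 [-0.26, -0.03]
(0.594, 0.241) 1.57 [0.52, 0.66]
(0.594, 0.241) -0.8 [-1.71, -1.57]
```

```bash
cat >> h.py <<'E'
A=.15
def weigh(b):
    env.reach([*b,.25],down(A)); env.movel([*b,.133],rate=.12); env.pause(.2)
    f0=np.mean([env.sense()['wrist_force']],0); effector.grasp(35)
    env.movel([*b,.163],rate=.06); env.pause(.5); s=env.sense()
    w=f0[2]-s['wrist_force'][2]; print(b,'weight N',round(w,2),'width',s['gripper_width'],'t',s['t']); return w
def putdown(b):
    env.movel([*b,.134],rate=.05); env.pause(.2); effector.release(); env.movel([*b,.25],rate=.2)
E
python3 - <<'E'
from h import *
p=env.sense()['ee_pos'];env.movel([p[0],p[1],.36],rate=.25)
env.reach([.55,-.1,.36],down(A))
for b in((.5995,.0155),(.4775,.139),(.591,.2415)):
    if weigh(b)>3.5: print('FULL',b);break
    putdown(b)
E
```

```text
(0.5995, 0.0155) weight N 1.83 width 0.037308399159423536 t 8.2333
(0.4775, 0.139) weight N 2.81 width 0.0369576670694487 t 14.8833
(0.591, 0.2415) weight N 5.65 width 0.03728461992053616 t 21.4667
FULL (0.591, 0.2415)
```

```bash
python3 - <<'E'
from h import *
S=(.5697,-.1885)
env.movel([.591,.2415,.37],rate=.2)
env.movel([*S,.37],rate=.2)
env.movel([*S,.19],rate=.15); env.pause(.3); f0=env.sense()['wrist_force'];print(f0)
p,X=cloud('side');cv2.imwrite('pics/side1.png',p[100:260,230:480,::-1])
for z in(.16,.15,.146,.143,.142,.141,.140):
    env.movel([*S,z],rate=.04);env.pause(.1);s=env.sense();f=s['wrist_force'];print(z,np.round(f,2),s['ee_pos'].round(4))
    if f[2]-f0[2]>4 : break
print(s['t'])
E
```

```text
[-0.94073406  0.07636637 -5.8235243 ]
0.16 [ 0.82 -0.64 -6.06] [ 0.5699 -0.1885  0.1603]
0.15 [-1.36 -0.31 -5.55] [ 0.5698 -0.1885  0.15  ]
0.146 [-0.74  1.11 -5.04] [ 0.5697 -0.1885  0.146 ]
0.143 [ 0.46 -0.63 -6.19] [ 0.5697 -0.1885  0.1429]
0.142 [ 0.3   0.51 -5.47] [ 0.5697 -0.1885  0.142 ]
0.141 [ 1.4   0.53 -5.54] [ 0.5697 -0.1885  0.141 ]
0.14 [-3.71 -0.12  5.33] [ 0.5699 -0.1885  0.141 ]
29.9[ WARN:0@2.507] global loadsave.cpp:1063 imwrite_ Unsupported depth image for selected encoder is fallbacked to CV_8U.
```

View pics/side1.png

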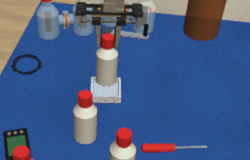

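The crop shows the bottle held upright over the holder (about (105,70) in the crop). Contact came at exactly the expected seating height, so I'll release, verify, then plan the keeper swing.

```bash
python3 - <<'E'
from h import *
S=np.array((.5697,-.1885))
effector.release();env.pause(.2);env.movel([*S,.30],rate=.15)
p,X=cloud('side');cv2.imwrite('pics/side2.png',p[100:260,200:480,::-1].astype(np.uint8))
q=X[near(X,S,.035,.172,.182)];print('cap',len(q),np.median(q,0).round(4),q[:,2].max(),cv2.minEnclosingCircle(q[:,:2].astype(np.float32)))
q=X[near(X,(.4615,-.268),.03,.216,.24)];print('peg',np.median(q,0).round(4))
P=S-.085*np.array([-np.sin(A),np.cos(A)])
print('piv',P,np.hypot(*(np.array((.4615,-.268))-P)))
print(env.sense()['t'],env.sense()['joint_positions'])
for off in(0,np.pi):
  for th in(1.4,.7,0):
    ang=A+np.pi/2+th;g=P+.12*np.array([np.cos(ang),np.sin(ang)])
    for z in (.195,.30):
      j=solver.inverse_kinematics([*g,z],down(A+th+off));print(off,th,z,g.round(3),None if j is None else np.round(j,2))
E
```

```text
cap 75 [ 0.5683 -0.1855  0.1744] 0.17776270264017646 ((0.5672805309295654, -0.18613500893115997), 0.02052583545446396)
peg [ 0.4614 -0.2653  0.224 ]
piv [ 0.58240224 -0.27254554] 0.12098766007495879
32.2833 [ 0.79339841  0.40718851 -0.7050659   1.59787359  0.27431413  1.24018649
  0.18852095]
0 1.4 0.195 [ 0.462 -0.27 ] [ 1.21  0.48 -0.94  1.86  0.45  1.03  1.63]
0 1.4 0.3 [ 0.462 -0.27 ] [ 1.26  0.36 -1.    1.74  0.32  1.22  1.74]
0 0.7 0.195 [ 0.492 -0.193] [ 0.97  0.42 -0.82  1.88  0.36  1.    0.84]
0 0.7 0.3 [ 0.492 -0.193] [ 1.04  0.31 -0.88  1.76  0.25  1.2   0.94]
0 0 0.195 [ 0.564 -0.154] [ 0.73  0.48 -0.68  1.75  0.34  1.03  0.07]
0 0 0.3 [ 0.564 -0.154] [ 0.76  0.38 -0.72  1.63  0.26  1.23  0.14]
3.141592653589793 1.4 0.195 [ 0.462 -0.27 ] [ 0.75  0.33 -0.34  1.88  0.13  0.95 -1.24]
3.141592653589793 1.4 0.3 [ 0.462 -0.27 ] [ 0.79  0.22 -0.38  1.76  0.09  1.17 -1.21]
3.141592653589793 0.7 0.195 [ 0.492 -0.193] [ 0.52  0.3  -0.25  1.9   0.09  0.94 -2.06]
3.141592653589793 0.7 0.3 [ 0.492 -0.193] [ 0.57  0.2  -0.3   1.78  0.07  1.17 -2.04]
3.141592653589793 0 0.195 [ 0.564 -0.154] [ 1.06  0.79 -1.29  1.73  0.8   1.26  2.86]
3.141592653589793 0 0.3 [ 0.564 -0.154] [-0.72  0.58  1.36  1.72 -0.59  1.33 -2.23]
```

View pics/side2.png

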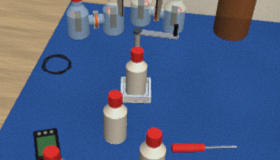

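The bottle stands upright in the foot, with its cap at about (137,55) in the crop and within about 3 mm of centre. Now the keeper.

```bash
python3 - <<'E'
from h import *
S=np.array((.5697,-.1885));P=S-.085*np.array([-np.sin(A),np.cos(A)])
def pose(th,z=.196):
    a=A+np.pi/2+th;return [*(P+.1205*np.array([np.cos(a),np.sin(a)])),z],down(A+th)
env.reach(*pose(1.39,.30)); env.movel(pose(1.39)[0],rate=.1); effector.grasp(6)
s=env.sense();print('w',s['gripper_width'],s['wrist_force'].round(1),s['t'])
for th in np.linspace(1.39,.02,8)[1:]:
    p,R=pose(th);env.movel(p,R,rate=.1);s=env.sense();f=s['wrist_force'];print(round(th,2),f.round(1),round(s['gripper_width'],4))
    if np.hypot(f[0],f[1])>20: break
env.pause(.2);effector.release();env.pause(.2);p=s['ee_pos'];env.movel([p[0],p[1],.32],rate=.15)
print(env.sense()['t'])
env.movel([.45,-.1,.36],rate=.2)
for c in('top','side'):
    q,X=cloud(c)
    cv2.imwrite(f'pics/{c}3.png',q[:,:,::-1].astype(np.uint8))
    k=X[near(X,(.564,-.154),.04,.215,.24)];print(c,len(k),np.median(k,0) if len(k) else '')
    if len(k):
        m=np.median(k,0)[:2]-P;print('theta',np.arctan2(m[1],m[0])-A-np.pi/2)
print(env.sense()['t'])
E
```

```text
w 0.0135222007896017 [-0.2 -0.6 -0.1] 36.0083
1.19 [ 1.6 -0.6 -1.7] 0.0135
1.0 [ 2.4 -0.5 -1.2] 0.0135
0.8 [ 3.  -2.5 -0.5] 0.0138
0.61 [ 3.1 -2.9 -0.7] 0.0137
0.41 [ 2.2 -3.7 -0.4] 0.0139
0.22 [ 1.9 -5.1  1.5] 0.0135
0.02 [ 0.5 -5.2  0.8] 0.0137
41.275
top 0 
side 29 [ 0.56043736 -0.1507797   0.2246293 ]
theta 0.0284670126153459
42.1833
```

View pics/side3.png

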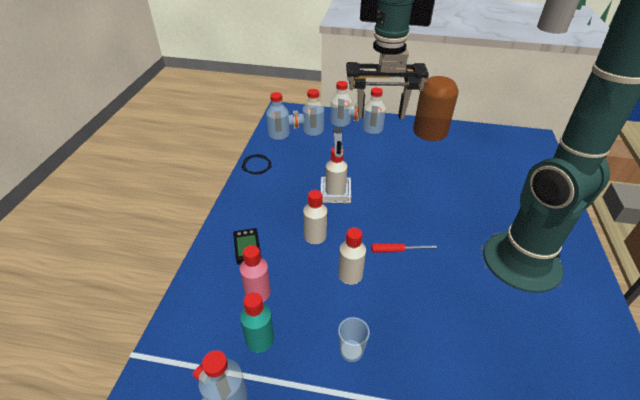

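The keeper bar lies over the cap at (338,148), about 0.03 rad from its stop. The full bottle is upright in the foot at (337,180). The empties at (315,220) and (352,257) are standing, and the arm is clear.

```bash
python3 -c "
from station import *
print(workorder.finish_job())"
```

```text
the job is handed in; nothing more can be done
None
```

I found the full bottle by lifting (5.65 N, against 1.83 N and 2.81 N for the empties) and set it upright in the holder. I then swung the retaining arm to about 0.03 rad from its stop and handed the job in at about 42 s, with no verdict shown; both empties were standing and the meter, screwdriver and beaker looked unmoved.

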